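Hang the spice rack and stock it

ROBOT

A 6-joint arm with a two-finger parallel gripper is mounted at the origin on a cart in front of the work surface, level with it; the furniture and walls round the work are solid. World frame = base frame: x ahead of the robot, y to its left, z up, the work surface at z = 0. Lengths are in m, angles in rad, forces in N, time in s.
With the tool pointing down it reaches from about 0.25 to 0.725 m from the base axis. Payload 4 kg.
Tool frame: the origin (TCP) lies on the centre line of the jaws, within the pads' length; the fingertips stand ahead of it and the grasp point (between the pads) lies 11 mm behind it (bot.tip_extent is the z of the fingertips in the tool frame, in m); z points along the fingers, y is the direction in which the jaws open and shut (so a half turn about z gives the same grasp; the last joint's range is limited). The gripper opens to 85 mm and grips with 20 to 120 N. Pads are 22 mm wide; open, the fingers measure 114 mm over their backs; the gripper's body (76 mm by 85 mm) begins 54 mm behind the grasp point. The pads swing forward as they close: fully open they stand 13 mm farther back than shut.
Start: joints at [-1.254, 0.241, 0.005, 1.335, 0, 1.571], TCP at [0.156, -0.475, 0.239] pointing down, gripper open.
Joint ranges: [-2.72, 2.72], [-1.05, 1.87], [-1.09, 1.28], [-1.99, 2.15], [-1.42, 1.44], [-3.14, 3.14]. Speed limits (rad/s): [2.79, 2.79, 3.14, 3.14, 3.14, 3.14].

INTERFACE

Orientations are given as a unit quaternion [x, y, z, w].
In Python, from workcell import bot gives the robot as it stands.
- The arm moves only by the shell command python3 -m jog 'ROWS'. ROWS is JSON, a list that holds one entry, the list of rows, each a list of 7 numbers: the shift along the world's x, y, z in m, then the turn, a rotation vector about the world's x, y, z in degrees, then the closure in counts, from 0 (fully open) to 255 (shut). In form: [[[tx, ty, tz, ax, ay, az, fingers], ...]]. A call has 1 to 10 rows; each row is the pose to reach, as a shift and turn from the pose commanded when the call began; what a row does not reach only later rows make up. A row lasts 1/12 s, in which the tool goes at most 41.7 mm and 7.16 degrees, less where a joint would pass 70% of its speed; a pose out of reach is approached as far as the arm can. A call with a gripper value outside its range is refused whole. The fingers move at their own pace and stop on an object; the grip force is fixed at half the most. Time passes only in rows, so rows that repeat a pose let the fingers close. It gives the time, the measured TCP pose, the force and the opening at its end, in the units of the state.
- bot.get_obs(): the state, without advancing time (a new reading comes with each control period).
- bot.camera(name): name is "scene" or "top"; returns the picture (384x512x3 uint8, blue, green, red); there is no depth.
- bot.camera_model(name): a dict with "K" (3x3 intrinsics, pixels), "T" (4x4, takes a point from camera to world coordinates). Camera axes: x right, y down, z forward; pixel columns grow to the right and rows downward; lengths in m; the calibration is good to about 2 mm. A picture is of the moment at which its call begins. camera_model takes no time and is no camera call.
- bot.job_done(): hands the job in, once; it reports no verdict.
The state is a dict: "clock": time; "joint_pos": joint angles; "joint_vel": joint speeds; "tau": joint torques, N m; "eef_pos": TCP position; "tool_rot": TCP orientation; "ft_force": force on the tool from outside, world axes, zero at the start; "ft_torque": the same for the moment, N m; "grip_width": finger opening in m.
Only numpy, scipy, OpenCV 4.12 (cv2) and the standard library are available. Lean on these libraries where they do the work, as an engineer would, in place of code of your own. Each camera call takes 0.05 s, during which the arm holds its last target. There are 200 camera calls.

TASK

Hang the small wooden spice rack on the white stand, with both of its holes on the two pins and its back plate pushed home against the board, and let go of it. Then set the slim spice jar down upright in the rack's tray (do not drop it in) and let go. Leave the other things where they are.

Things in the scene. Friction and masses are not known exactly. Their poses are not given: they have to be found in the camera images.
- stand: white wooden hanging stand, fixed: foot 100 mm deep, 190 wide, 16 high, reaching 15 mm in front of an upright board 190 mm wide, 14 thick, top edge 156 mm above the worktop; two steel pins on its front face, 120 mm apart. Origin: on the worktop below the middle of the board's front face; -x points out of that face (roughly to the robot), y to its left, z up
- pin_left_root (a point): where the left (+y) pin's centre line leaves the board's front face, 140 mm above the worktop, 60 mm from the middle. The pins are 10 mm thick with round ends and rise 20 degrees towards the free end; frame axes as the stand's
- pin_right_root (a point): the same for the right (-y) pin; frame axes as the stand's
- pin_left_tip (a point): left pin's free end (centre of its round end of 5 mm radius): 32 mm in front of the board and 11.6 mm higher than its root; frame axes as the stand's
- pin_right_tip (a point): the same for the right pin; frame axes as the stand's
- rack: loose light-wood spice rack, 0.27 to 0.53 kg, standing on its tray: back plate 8 mm thick, 180 wide, 80 high with two holes; on its top edge, in the middle, a flat grip tab; in front a tray. Origin: on the underside, below the middle of the plate's mid-plane; -x points to the front (tray side), y to the left, z up
- hole_left (a point): centre of the rack's left (+y) round through-hole, 18 mm wide, in the plate's mid-plane, 60 mm from the middle and 62 mm above the underside; axes as the rack's
- hole_right (a point): centre of the rack's right (-y) hole; axes as the rack's
- tab_top (a point): middle of the top edge of the grip tab: 10 mm thick (along the rack's x), 60 mm wide, rising 45 mm above the plate; this point is 125 mm above the rack's underside
- tray_floor (a point): middle of the tray's floor, upper side, 43 mm in front of the plate's mid-plane and 8 mm above the underside; tray inside 78 mm deep (x), 168 mm wide (y), lips 18 mm above the floor; axes as the rack's
- spice_jar: slim upright spice jar, 45 mm across, 105 mm tall, black cap on top (cap 21 mm high, as wide as the jar), about 0.08 to 0.15 kg. Origin: centre of its underside, z up
- cabinet_edge (a point): lower front right (-y) corner of the fixed wall cabinet over the back of the worktop: from here its door front runs along +y (to the left) for 0.74 m at the same x, from 0.46 m up; door knobs stick out 35 mm nearer the robot. Keep wrist and arm clear of it, also while crossing in front of it
- honey_jar: bystander: stocky honey jar, 63 mm across, 94 mm tall, black lid (not the jar to move). Origin: centre of its underside
- mug: bystander: pale mug, 86x121x92 mm. Origin: centre of its underside
- tumbler: bystander: clear drinking glass, 80 mm across, 88 mm tall. Origin: centre of its underside
- tuna_tin: bystander: flat round tin, 86 mm across, 40 mm tall. Origin: centre of its underside
- lemon: bystander: lemon, 78x55x56 mm. Origin: centre of its underside
- teaspoon: bystander: metal teaspoon lying flat, 130x26x11 mm. Origin: centre of its underside
There are look-alikes about, which are no part of the job. Leave any blue or green look-alike of the spice_jar alone.

How it is judged:
By the outcome, as a careful person would: the job done as asked, in the order asked, and still so for the second after the job is handed in, with the robot touching nothing.
It also fails if it takes over 70 s, if anything falls off the work surface, if the arm or the gripper's body presses on something with over 40 N, if the wrist force passes 120 N, or if a joint passes its speed limit or range.

## Working session

There is one attempt and no reset: what is moved stays moved. The work goes in short steps, Python scripts to look and compute and a shell command to move; the robot and the scene stay as the last step left them, time stands still between calls to the robot, and variables do not carry over. Pictures are saved under pics/ and viewed, about 8 in all and at most 12, crops included, and the job is handed in when it is done.

```bash
mkdir -p pics; ls
python3 - <<'E'
from workcell import bot
import cv2,numpy as np
np.set_printoptions(precision=4,suppress=True)
o=bot.get_obs();print(o['eef_pos'],o['tool_rot'],o['grip_width'],o['clock'],bot.tip_extent)
for n in("scene","top"):
    im=bot.camera(n);cv2.imwrite(f"pics/{n}0.png",im)
    cv2.imwrite(f"pics/{n}0b.png",cv2.resize(im,(800,600),interpolation=cv2.INTER_CUBIC))
    m=bot.camera_model(n);print(n,m["K"],m["T"])
E
```

```text
pics
[ 0.1556 -0.4745  0.2384] [ 0.9875  0.1577 -0.0002 -0.001 ] 0.08542159068844116 0.0 0.008
scene [[495.5875   0.     258.6436]
 [  0.     495.5875 185.6161]
 [  0.       0.       1.    ]] [[ 0.9649  0.1882 -0.1829  0.868 ]
 [ 0.2625 -0.6954  0.669  -1.1848]
 [-0.0013 -0.6935 -0.7204  1.5208]
 [ 0.      0.      0.      1.    ]]
top [[424.2534   0.     255.0863]
 [  0.     424.2534 190.5386]
 [  0.       0.       1.    ]] [[-0.414  -0.7407  0.5291 -0.2704]
 [-0.9102  0.331  -0.2488  0.3316]
 [ 0.0091 -0.5846 -0.8113  1.5134]
 [ 0.      0.      0.      1.    ]]
```

View pics/scene0b.png

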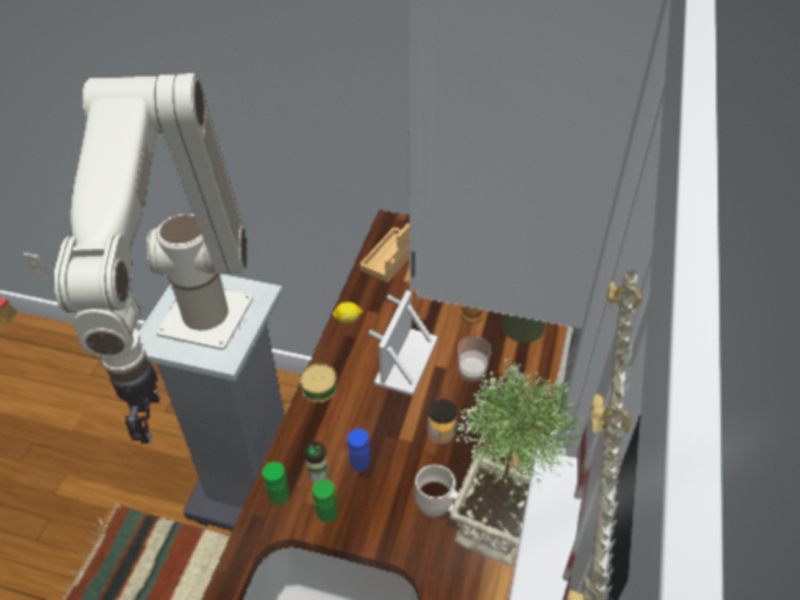

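View pics/top0b.png

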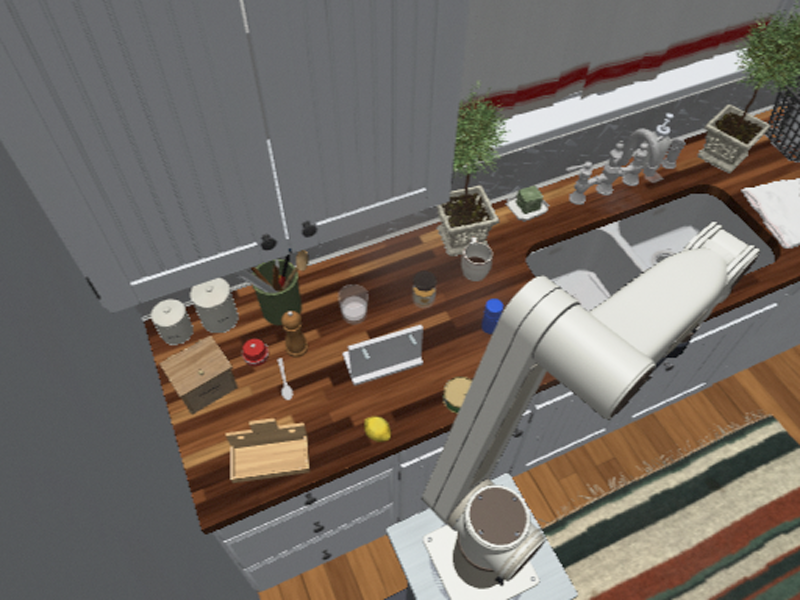

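Spice-jar candidates in the scene view (800x600): black-capped slim jar (316,460), green (275,482) and (325,500), blue (358,450), and the stockier honey jar (441,420). The black-capped slim one fits the description. I'll check it, and measure, in an enlarged composite.

```bash
cat > h.py <<'E'
import cv2,numpy as np
from workcell import bot
np.set_printoptions(precision=4,suppress=True)
def tiles(specs,fn):
    # specs: (img, x0,y0) ; crop 66x50 px -> 396x300 (x6)
    T=[]
    for im,x0,y0 in specs:
        t=cv2.resize(im[y0:y0+50,x0:x0+66],None,fx=6,fy=6,interpolation=cv2.INTER_CUBIC)
        for k in range(0,66,10): cv2.putText(t,str(x0+k),(k*6,8),0,.3,(0,255,255),1);cv2.line(t,(k*6,9),(k*6,14),(0,255,255),1)
        for k in range(0,50,10): cv2.putText(t,str(y0+k),(0,k*6+4),0,.3,(0,255,255),1);cv2.line(t,(20,k*6),(25,k*6),(0,255,255),1)
        T.append(cv2.copyMakeBorder(t,0,0,0,4,cv2.BORDER_CONSTANT))
    cv2.imwrite(fn,np.vstack([np.hstack(T[i:i+2]) for i in range(0,len(T),2)]))
def proj(n,P):
    m=bot.camera_model(n);T=np.linalg.inv(m["T"]);p=np.atleast_2d(P)@T[:3,:3].T+T[:3,3];q=p@np.array(m["K"]).T
    return q[:,:2]/q[:,2:]
def onz(n,uv,z):
    m=bot.camera_model(n);d=m["T"][:3,:3]@np.linalg.solve(m["K"],[uv[0],uv[1],1]);c=m["T"][:3,3]
    return c+d*(z-c[2])/d[2]
E
python3 - <<'E'
from h import *
t=cv2.imread("pics/top0.png");s=cv2.imread("pics/scene0.png")
tiles([(t,140,262),(t,214,203),(s,170,280),(s,228,188)],"pics/c1.png")
for uv in [(150,305),(197,302)]: print(onz("top",uv,0.02))
for uv in [(225,243),(270,232)]: print(onz("top",uv,0.0))
print(onz("scene",(202,307),0))
E
```

```text
[0.3934 0.4331 0.02  ]
[0.3342 0.2741 0.02  ]
[0.5286 0.0864 0.    ]
[ 0.5003 -0.1015  0.    ]
[ 0.4458 -0.384   0.    ]
```

View pics/c1.png

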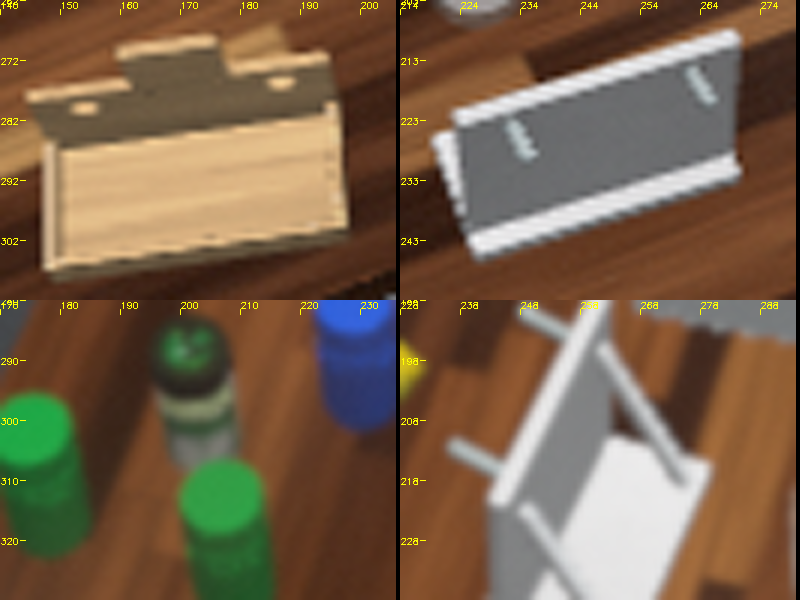

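The composite confirms it: the slim jar with the dark cap is at scene (202,300), between plain green and blue look-alikes. The rack holes are at top (154,280) and (187,276), and the pins and board corners are clear. Next I fit the poses.

```bash
cat > fit.py <<'E'
from h import *
from scipy.optimize import least_squares
def W(p,L): 
    c,s=np.cos(p[2]),np.sin(p[2]);L=np.array(L,float)
    return L@np.array([[c,s,0],[-s,c,0],[0,0,1]])+[p[0],p[1],p[3] if len(p)>3 else 0]
def fit(p0,obs,off,free=3):
    # obs: (cam, local xyz, tile px,py)
    def r(p):
        return np.concatenate([(proj(c,W(p,[l]))[0]-(np.array(off[c])+(np.array(q)+.5)/6-.5)) for c,l,q in obs])
    s=least_squares(r,p0,loss='soft_l1',f_scale=1.0)
    return s.x,r(s.x).reshape(-1,2)
E
python3 - <<'E'
from fit import *
T="top";S="scene"
rack=[(T,(-1,.06,.062),(84,107)) ,(T,(-1,-.06,.062),(282,84))]
rack=[(c,(l[0]*.0,l[1],l[2]),q) for c,l,q in rack]
rack+=[(T,(.004,.09,.08),(27,92)),(T,(-.004,.09,.08),(30,102)),(T,(.004,-.09,.08),(328,53)),(T,(-.004,-.09,.08),(330,66)),
(T,(.005,.03,.125),(117,45)),(T,(-.005,.03,.125),(119,57)),(T,(.005,-.03,.125),(214,35)),(T,(-.005,-.03,.125),(216,46)),
(T,(-.086,.089,0),(52,280)),(T,(-.086,-.089,0),(345,240))]
p,r=fit([.42,.35,.3],rack,{T:(140,262)});print("rack",p,np.rad2deg(p[2]));print(r)
st=[(T,(.014,.095,.156),(55,110)),(T,(0,.095,.156),(58,126)),(T,(.014,-.095,.156),(336,30)),(T,(0,-.095,.156),(341,43)),
(T,(-.032,.06,.1516),(127,150)),(T,(-.032,-.06,.1516),(308,96)),(T,(0,.06,.14),(110,120)),(T,(0,-.06,.14),(290,68)),
(T,(-.015,.095,0),(80,258)),(T,(-.015,-.095,0),(339,180)),
(S,(-.032,.06,.1516),(122,12)),(S,(-.032,-.06,.1516),(54,145)),(S,(0,-.095,.156),(90,195)),(S,(.014,-.095,.156),(108,205)),(S,(0,-.06,.14),(100,170))]
p,r=fit([.52,0,.1],st,{T:(214,203),S:(228,188)});print("stand",p,np.rad2deg(p[2]));print(r)
print("cap tops", onz(S,(170+192/6,280+50/6),.105),onz(S,(170+200/6,280+160/6),0))
E
```

```text
rack [ 0.4484  0.3329 -0.2908] -16.659118967517486
[[-0.0238 -0.6959]
 [-0.0725 -0.8635]
 [ 0.1868 -0.266 ]
 [-0.3471  0.1087]
 [-0.151   0.2159]
 [-0.3691  0.0521]
 [-0.2577 -0.0806]
 [-0.5783  0.4958]
 [ 0.587  -0.4482]
 [ 0.3317  0.2782]
 [ 0.3586  0.2643]
 [ 0.3555  0.7144]]
stand [ 0.5172 -0.0074 -0.0851] -4.873098004683904
[[-0.7655 -0.3733]
 [-0.1684 -0.0197]
 [-0.2033 -0.9563]
 [ 0.2588 -0.2404]
 [-0.0558  0.9016]
 [ 0.056   0.8336]
 [ 0.2537  0.5695]
 [ 0.0684  0.3981]
 [-0.7111  1.2898]
 [ 0.4098  0.6751]
 [ 0.9487  0.3214]
 [ 0.5541  0.6194]
 [-0.8156  0.7669]
 [-0.1659  0.1336]
 [ 1.1398  0.8116]]
cap tops [ 0.4514 -0.3739  0.105 ] [ 0.4498 -0.3816  0.    ]
```

```bash
R='[0.146,0.404,0.03,0,0,55.2,0]'; python3 -m jog '[[[0.02,0.041,0.01,0,0,5,0],[0.036,0.08,0.02,0,0,11,0],[0.05,0.12,0.03,0,0,17,0],[0.064,0.16,0.03,0,0,23,0],[0.078,0.2,0.03,0,0,29,0],[0.092,0.24,0.03,0,0,35,0],[0.106,0.28,0.03,0,0,41,0],[0.12,0.32,0.03,0,0,47,0],[0.134,0.36,0.03,0,0,52,0],[0.146,0.4,0.03,0,0,55.2,0]]]'
python3 - <<'E'
from h import *
for uv in [(272,123),(83,181),(171,156)]: print(onz("top",uv,.46))
E
```

```text
clock: 0.93
eef_pos: [0.2979, -0.0854, 0.2693]
tool_rot: [0.801, 0.598, 0.0, 0.0]
ft_force: [0.6, 0.2, -0.2]
grip_width: 0.0854
[ 0.6547 -0.164   0.46  ]
[0.6671 0.4801 0.46  ]
[0.6535 0.2005 0.46  ]
```

```bash
python3 -m jog '[[[0.014,0.039,0,0,0,0,0],[0.028,0.078,0,0,0,0,0],[0.042,0.117,0,0,0,0,0],[0.056,0.156,0,0,0,0,0],[0.07,0.195,0,0,0,0,0],[0.084,0.234,0,0,0,0,0],[0.1,0.273,0,0,0,0,0],[0.115,0.312,0,0,0,0,0],[0.13,0.35,0,0,0,0,0],[0.143,0.385,0,0,0,0,0]]]'
python3 -c "
from h import *
o=bot.get_obs();print(o['eef_pos'],o['tool_rot'],o['joint_pos'],o['clock'])"
```

```text
clock: 1.77
eef_pos: [0.4412, 0.3002, 0.2685]
tool_rot: [0.802, 0.598, -0.0, -0.0]
ft_force: [0.7, 0.1, -0.3]
grip_width: 0.085
[0.4412 0.3002 0.2685] [ 0.8017  0.5977 -0.0003 -0.    ] [0.5975 0.2988 0.1588 1.4315 0.     2.4577] 1.7667
```

```bash
python3 -m jog '[[[0.004,0.0225,-0.02,0,0,0,0],[0.004,0.0225,-0.05,0,0,0,0],[0.004,0.0225,-0.08,0,0,0,0],[0.004,0.0225,-0.11,0,0,0,0],[0.004,0.0225,-0.14,0,0,0,0],[0.004,0.0225,-0.16,0,0,0,0],[0.004,0.0225,-0.172,0,0,0,0],[0.004,0.0225,-0.172,0,0,0,0],[0.004,0.0225,-0.172,0,0,0,0],[0.004,0.0225,-0.172,0,0,0,0]]]'
python3 - <<'E'
from h import *
o=bot.get_obs();print(o['eef_pos'])
t=bot.camera("top");s=bot.camera("scene")
tiles([(t,130,245),(t,170,245),(s,222,130),(s,222,170)],"pics/c2.png")
E
```

```text
clock: 2.6
eef_pos: [0.4455, 0.3206, 0.0981]
tool_rot: [0.802, 0.597, 0.001, 0.0]
ft_force: [0.7, -0.5, 1.4]
grip_width: 0.0856
[0.4455 0.3206 0.0981]
```

View pics/c2.png

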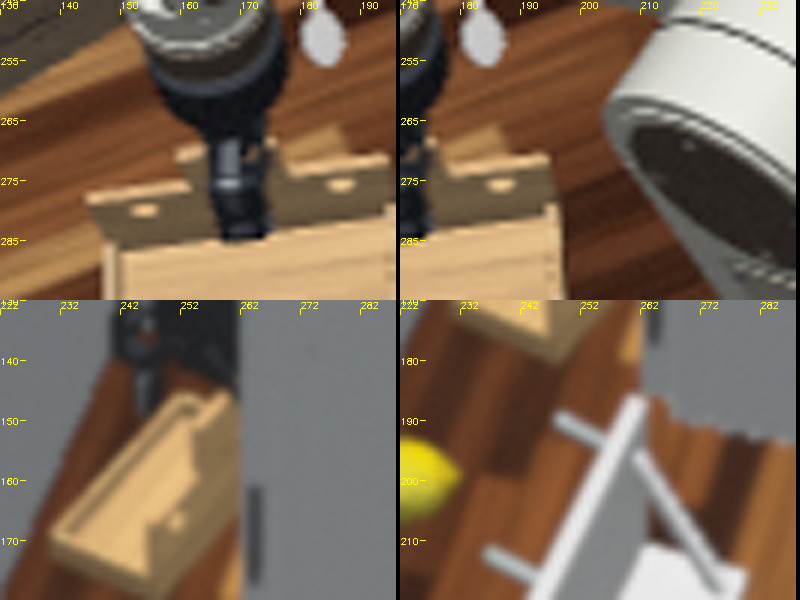

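The gripper straddles the tab with its front finger at top (169,280), about 12 mm right of the tab's middle. I'll correct that and close.

```bash
python3 -m jog '[[[0.003,0.0123,-0.003,0,0,0,0],[0.003,0.0123,-0.003,0,0,0,0],[0.003,0.0123,-0.003,0,0,0,0],[0.003,0.0123,-0.003,0,0,0,255],[0.003,0.0123,-0.003,0,0,0,255],[0.003,0.0123,-0.003,0,0,0,255],[0.003,0.0123,-0.003,0,0,0,255],[0.003,0.0123,-0.003,0,0,0,255],[0.003,0.0123,-0.003,0,0,0,255],[0.003,0.0123,-0.003,0,0,0,255]]]'; python3 -m jog '[[[0,0,0,0,0,0,255],[0,0,0,0,0,0,255],[0,0,0,0,0,0,255],[0,0,0,0,0,0,255],[0,0,0,0,0,0,255],[0,0,0,0,0,0,255]]]'
```

```text
clock: 3.53
eef_pos: [0.4482, 0.3324, 0.0942]
tool_rot: [0.802, 0.597, 0.0, 0.0]
ft_force: [1.9, -0.6, 0.2]
grip_width: 0.0094
clock: 4.03
eef_pos: [0.4479, 0.3325, 0.0942]
tool_rot: [0.802, 0.597, -0.0, -0.0]
ft_force: [0.9, -0.5, -1.8]
grip_width: 0.0093
```

```bash
python3 -m jog '[[[0,0,0.01,0,0,0,255],[0,0,0.03,0,0,0,255],[0,0,0.05,0,0,0,255],[0,0,0.07,0,0,0,255],[0,0,0.09,0,0,0,255],[0,0,0.11,0,0,0,255],[-0.01,-0.01,0.13,0,0,0,255],[-0.02,-0.03,0.145,0,0,3,255],[-0.03,-0.06,0.145,0,0,6,255],[-0.03,-0.09,0.145,0,0,9,255]]]' && python3 -m jog '[[[0.002,-0.03,0,0,0,2,255],[0.004,-0.06,0,0,0,2.7,255],[0.008,-0.09,0,0,0,2.7,255],[0.012,-0.12,0,0,0,2.7,255],[0.016,-0.15,0,0,0,2.7,255],[0.02,-0.18,0,0,0,2.7,255],[0.0245,-0.21,0,0,0,2.7,255],[0.0245,-0.23,0,0,0,2.7,255],[0.0245,-0.243,0,0,0,2.7,255],[0.0245,-0.243,0,0,0,2.7,255]]]'; python3 -c "
from h import *
o=bot.get_obs();print(o['eef_pos'],o['tool_rot'],o['joint_pos'],o['clock'])"
```

```text
clock: 4.87
eef_pos: [0.4161, 0.2424, 0.2408]
tool_rot: [0.751, 0.661, 0.0, -0.0]
ft_force: [0.2, 0.1, -3.7]
grip_width: 0.0093
clock: 5.7
eef_pos: [0.4418, -0.0026, 0.2396]
tool_rot: [0.738, 0.675, -0.0, -0.0]
ft_force: [0.2, 0.0, -3.4]
grip_width: 0.0094
[ 0.4418 -0.0026  0.2396] [ 0.7382  0.6746 -0.0005 -0.    ] [-0.0055  0.126  -0.1358  1.3097 -0.0006  1.6554] 5.7
```

```bash
python3 -m jog '[[[0.0007,0.0016,-0.02,0,0,0.3,255],[0.0007,0.0016,-0.035,0,0,0.3,255],[0.0007,0.0016,-0.041,0,0,0.3,255],[0.0007,0.0016,-0.041,0,0,0.3,255],[0.0007,0.0016,-0.041,0,0,0.3,255],[0.0007,0.0016,-0.041,0,0,0.3,255]]]'
python3 - <<'E'
from fit import *
o=bot.get_obs();e=o['eef_pos'];q=o['tool_rot'];yaw=2*np.arctan2(q[1],q[0])-np.pi/2;print(e,np.rad2deg(yaw))
t=bot.camera("top");s=bot.camera("scene")
cv2.imwrite("pics/t3.png",t);cv2.imwrite("pics/s3.png",s)
p=[e[0],e[1],yaw,e[2]-.0942]
L=[(0,.06,.062),(0,-.06,.062),(.004,.09,.08),(.004,-.09,.08),(-.004,-.09,.08),(-.004,.09,.08)]
for n in("top","scene"):print(n,proj(n,W(p,L)))
tiles([(t,212,200),(t,225,215),(s,222,168),(s,210,195)],"pics/c3.png")
E
```

```text
clock: 6.2
eef_pos: [0.4437, 0.0016, 0.1992]
tool_rot: [0.735, 0.678, 0.001, 0.0]
ft_force: [0.3, 1.1, -2.2]
grip_width: 0.0094
[0.4437 0.0016 0.1992] -4.607934101042054
top [[237.4624 235.9921]
 [268.3453 226.475 ]
 [229.0456 235.0223]
 [275.7555 220.7124]
 [276.5553 222.4682]
 [229.7302 236.8622]]
scene [[238.6867 183.8806]
 [226.6641 206.1152]
 [242.392  175.5398]
 [224.2631 208.9691]
 [222.1993 208.4008]
 [240.4382 175.04  ]]
```

View pics/c3.png

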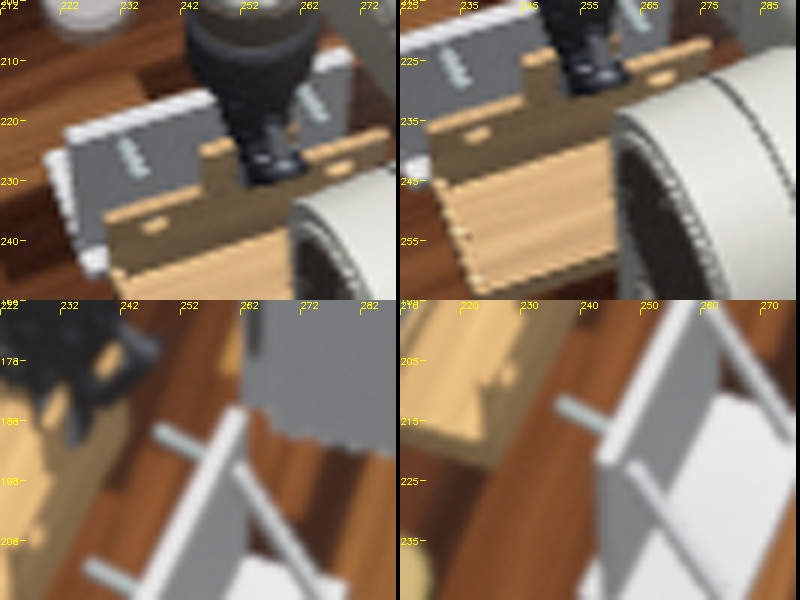

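The pins in both views and the holes at top (237,237) and (268,228) agree with the model sideways, apart from a 2.7 mm shift I still need to make. Now I insert along the pin slope.

```bash
python3 -m jog '[[[0,-0.0027,0,0,0,-0.3,255],[0.01,-0.0035,-0.0037,0,0,-0.3,255],[0.02,-0.0044,-0.0074,0,0,-0.3,255],[0.029,-0.0052,-0.0106,0,0,-0.3,255],[0.029,-0.0052,-0.0106,0,0,-0.3,255],[0.034,-0.0056,-0.0124,0,0,-0.3,255],[0.039,-0.006,-0.0143,0,0,-0.3,255],[0.044,-0.0065,-0.0161,0,0,-0.3,255],[0.044,-0.0065,-0.0161,0,0,-0.3,255],[0.044,-0.0065,-0.0161,0,0,-0.3,255]]]'
python3 - <<'E'
from fit import *
o=bot.get_obs();print(o['eef_pos'],o['tool_rot'],o['ft_force'],o['ft_torque'])
t=bot.camera("top");s=bot.camera("scene")
tiles([(t,212,195),(t,225,200),(s,232,170),(s,222,185)],"pics/c4.png")
E
```

```text
clock: 7.13
eef_pos: [0.4872, -0.0054, 0.182]
tool_rot: [0.737, 0.676, -0.0, -0.0]
ft_force: [-0.2, -0.4, -3.5]
grip_width: 0.0094
[ 0.4872 -0.0054  0.182 ] [ 0.737   0.6759 -0.0002 -0.0002] [-0.2046 -0.3645 -3.4991] [-0.0125 -0.0433 -0.0115]
```

View pics/c4.png

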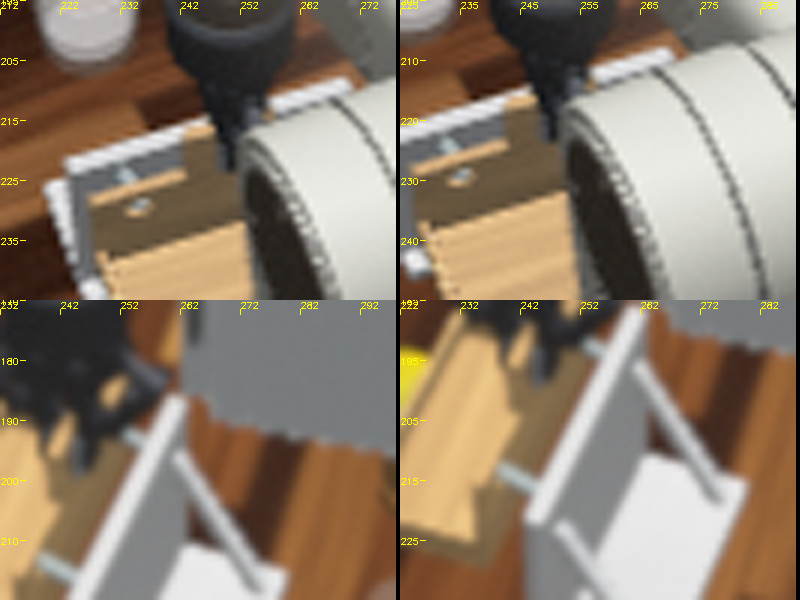

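The left pin shows inside its hole at top (235,229), both pins enter the plate in the scene view, and there is no contact force. I'll go on towards the board.

```bash
python3 -m jog '[[[0.004,0,-0.0007,0,0,0,255],[0.008,0,-0.0021,0,0,0,255],[0.012,-0.0005,-0.0034,0,0,0,255],[0.016,-0.0009,-0.0048,0,0,0,255],[0.02,-0.0012,-0.0062,0,0,0,255],[0.022,-0.0013,-0.007,0,0,0,255],[0.024,-0.0015,-0.0077,0,0,0,255],[0.024,-0.0015,-0.0077,0,0,0,255],[0.024,-0.0015,-0.0077,0,0,0,255]]]' && python3 -m jog '[[[0.001,0,-0.0004,0,0,0,255],[0.002,0,-0.0007,0,0,0,255],[0.002,0,-0.0007,0,0,0,255],[0.002,0,-0.0007,0,0,0,255]]]'
```

```text
clock: 7.98
eef_pos: [0.5111, -0.0069, 0.1743]
tool_rot: [0.737, 0.676, -0.0, -0.0]
ft_force: [0.5, -0.3, -3.8]
grip_width: 0.0096
clock: 8.32
eef_pos: [0.512, -0.0068, 0.1737]
tool_rot: [0.737, 0.676, -0.001, -0.001]
ft_force: [-4.6, -0.3, -0.4]
grip_width: 0.0095
```

```bash
python3 -m jog '[[[0.001,0,0,0,0,0,255],[0.001,0,0,0,0,0,255],[0.001,0,0,0,0,0,255],[0.001,0,0,0,0,0,255]]]' && python3 -m jog '[[[0.0,0,-0.001,0,0,0,255],[0,0,-0.002,0,0,0,255],[0,0,-0.002,0,0,0,255],[0,0,-0.002,0,0,0,255]]]'
python3 - <<'E'
from fit import *
t=bot.camera("top");s=bot.camera("scene")
tiles([(t,212,190),(t,185,215),(s,235,165),(s,225,188)],"pics/c5.png")
E
```

```text
clock: 8.65
eef_pos: [0.5121, -0.0068, 0.1736]
tool_rot: [0.737, 0.676, -0.001, -0.001]
ft_force: [-7.7, 0.2, 0.5]
grip_width: 0.0095
clock: 8.98
eef_pos: [0.512, -0.0067, 0.1715]
tool_rot: [0.737, 0.676, -0.001, -0.002]
ft_force: [-8.0, -0.6, 0.8]
grip_width: 0.0091
```

View pics/c5.png

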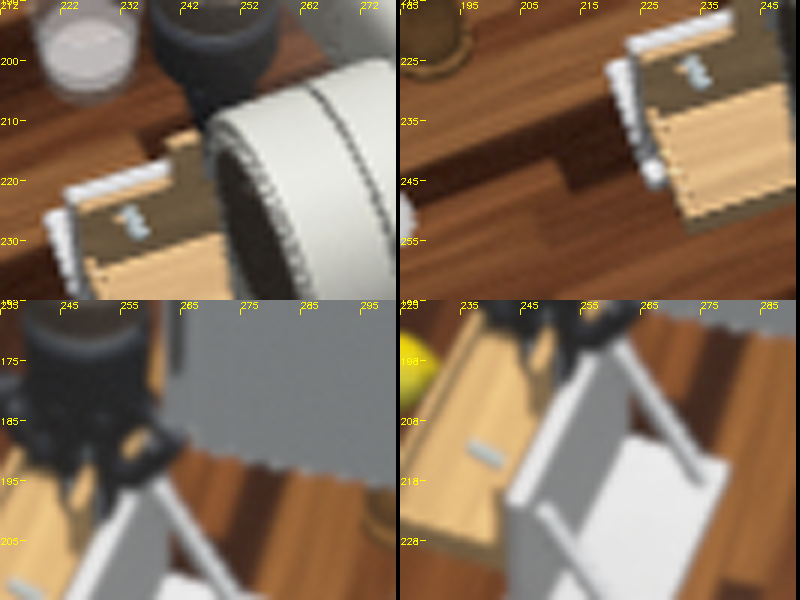

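Both pins stand well out of the plate into the tray: left at top (235,227), right at scene (239,213). The plate is flush with the board and the rack height matches the hanging height. Letting go.

```bash
python3 -m jog '[[[0,0,-0.0005,0,0,0,150],[0,0,-0.0005,0,0,0,100],[0,0,-0.0005,0,0,0,0],[0,0,-0.0005,0,0,0,0],[0,0,-0.0005,0,0,0,0],[0,0,-0.0005,0,0,0,0],[0,0,-0.0005,0,0,0,0],[0,0,-0.0005,0,0,0,0],[0,0,-0.0005,0,0,0,0],[0,0,-0.0005,0,0,0,0]]]' && python3 -m jog '[[[0,0,0.02,0,0,0,0],[0,0,0.04,0,0,0,0],[0,0,0.06,0,0,0,0],[-0.01,-0.01,0.08,0,0,0,0],[-0.03,-0.04,0.08,0,0,0,0],[-0.05,-0.07,0.08,0,0,0,0],[-0.06,-0.1,0.08,0,0,0,0],[-0.065,-0.13,0.08,0,0,0,0],[-0.065,-0.16,0.08,0,0,0,0],[-0.065,-0.19,0.08,0,0,0,0]]]'
python3 - <<'E'
from fit import *
t=bot.camera("top");s=bot.camera("scene")
cv2.imwrite("pics/t6.png",t);cv2.imwrite("pics/s6.png",s)
tiles([(t,212,190),(t,230,200),(s,235,180),(s,170,280)],"pics/c6.png")
E
```

```text
clock: 9.92
eef_pos: [0.5142, -0.0069, 0.1713]
tool_rot: [0.737, 0.676, -0.0, 0.0]
ft_force: [-0.6, 0.2, -0.2]
grip_width: 0.0853
clock: 10.75
eef_pos: [0.4486, -0.1982, 0.2517]
tool_rot: [0.737, 0.676, 0.0, 0.0]
ft_force: [1.2, -0.2, 0.5]
grip_width: 0.0851
```

View pics/c6.png

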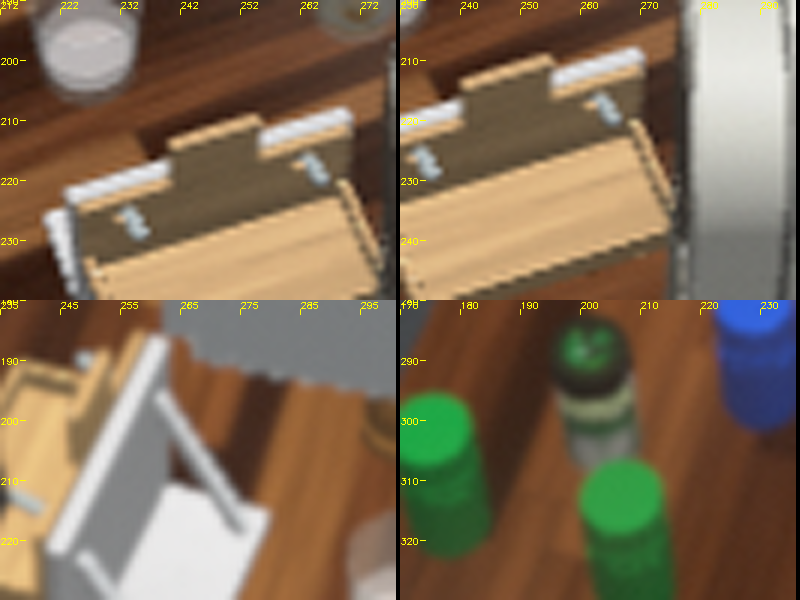

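The rack hangs flush on both pins after release (pins at top (233,226) and (264,217)). Now I locate the jar and its neighbours.

Run:
```python
from fit import *
f=lambda x,y:(170+(x+.5)/6-.5,280+(y+.5)/6-.5)
for n,q in dict(jar=(191,45),greenL=(36,127),greenR=(222,197),blue=(357,0)).items(): 
    P=onz("scene",f(*q),.105);print(n,P,proj("top",P))
o=bot.get_obs();print(o['joint_pos'])
t=bot.camera("top");cv2.imwrite("pics/t7.png",t)
tiles([(t,290,180),(t,340,180),(t,290,220),(t,340,220)],"pics/c7.png")
```

```text
jar [ 0.4479 -0.3698  0.105 ] [[337.1311 205.274 ]]
greenL [ 0.3846 -0.4403  0.105 ] [[360.7073 211.3808]]
greenR [ 0.4956 -0.4538  0.105 ] [[348.7573 189.5351]]
blue [ 0.5276 -0.318   0.105 ] [[316.0467 194.739 ]]
[-0.4192  0.2184  0.0074  1.3587 -0.0012  1.2433]
```

View pics/c7.png

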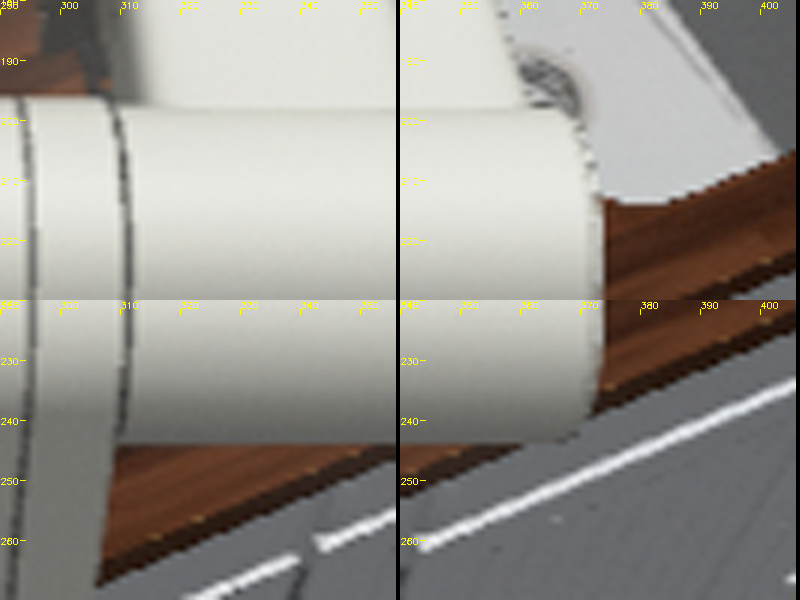

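Run:
```python
from fit import *
t=cv2.imread("pics/t3.png");s=cv2.imread("pics/s6.png");
big=cv2.resize(s[278:328,170:236],None,fx=12,fy=12,interpolation=cv2.INTER_CUBIC)[:600,:500]
a=np.linspace(0,2*np.pi,60)
for z in(0,.084,.105):
    P=np.c_[.4479+.0225*np.cos(a),-.3698+.0225*np.sin(a),0*a+z]
    q=((proj("scene",P)-[170,278]+.5)*12-.5).astype(int)
    cv2.polylines(big,[q],True,(0,255,255),1)
tt=cv2.resize(t[180:230,312:362],(300,300),interpolation=cv2.INTER_CUBIC)
cv2.imwrite("pics/c8.png",np.hstack([big,cv2.copyMakeBorder(tt,0,300,0,0,cv2.BORDER_CONSTANT)]))
```

```text
(no output)
```

View pics/c8.png

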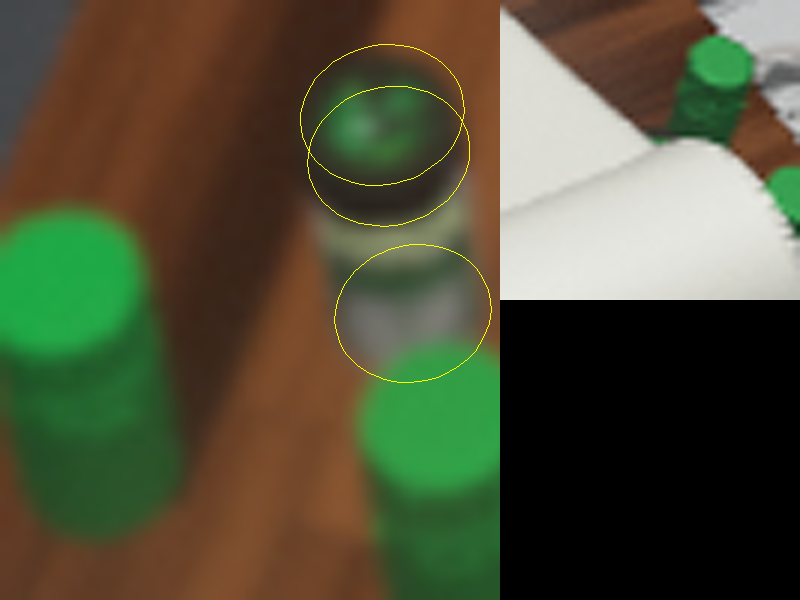

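The model outline fits the dark-capped jar within about 1 px. Its neighbours are about 95 mm away, so I take the jar with the jaws along y, turning the tool +90°.

```bash
python3 -m jog '[[[0,-0.02,0,0,0,6.5,0],[0,-0.04,0,0,0,13,0],[0,-0.06,0,0,0,19.5,0],[-0.001,-0.08,0,0,0,26,0],[-0.001,-0.1,0,0,0,32.5,0],[-0.001,-0.12,0,0,0,39,0],[-0.001,-0.14,0,0,0,45.5,0],[-0.0016,-0.16,0,0,0,52,0],[-0.0016,-0.17,0,0,0,58.5,0],[-0.0016,-0.172,0,0,0,65,0]]]' && python3 -m jog '[[[0,0,-0.01,0,0,7,0],[0,0,-0.03,0,0,14,0],[0,0,-0.05,0,0,20,0],[0,0,-0.07,0,0,25,0],[0,0,-0.08,0,0,25,0],[0,0,-0.08,0,0,25,0],[0,0,-0.08,0,0,25,0]]]'; python3 -c "
from h import *
o=bot.get_obs();print(o['eef_pos'],o['tool_rot'],o['joint_pos'])"
```

```text
clock: 11.73
eef_pos: [0.4479, -0.3695, 0.2508]
tool_rot: [0.256, 0.967, 0.0, -0.0]
ft_force: [0.4, 0.3, -0.3]
grip_width: 0.0855
clock: 12.32
eef_pos: [0.4478, -0.368, 0.1712]
tool_rot: [0.044, 0.999, 0.0, -0.0]
ft_force: [-0.0, -0.4, -0.4]
grip_width: 0.0856
[ 0.4478 -0.368   0.1712] [ 0.0436  0.999   0.0004 -0.0004] [-0.688   0.4341  0.1018  1.2397  0.0002 -0.6008]
```

```bash
python3 -m jog '[[[-0.0008,-0.002,-0.02,0,0,0,0],[-0.0008,-0.002,-0.04,0,0,0,0],[-0.0008,-0.002,-0.055,0,0,0,0],[-0.0008,-0.002,-0.07,0,0,0,0],[-0.0008,-0.002,-0.085,0,0,0,0],[-0.0008,-0.002,-0.095,0,0,0,0],[-0.0008,-0.002,-0.102,0,0,0,0],[-0.0008,-0.002,-0.102,0,0,0,0]]]' && python3 -m jog '[[[0,0,0,0,0,0,60],[0,0,0,0,0,0,80],[0,0,0,0,0,0,100],[0,0,0,0,0,0,120],[0,0,0,0,0,0,255],[0,0,0,0,0,0,255],[0,0,0,0,0,0,255],[0,0,0,0,0,0,255],[0,0,0,0,0,0,255],[0,0,0,0,0,0,255]]]'
```

```text
clock: 12.98
eef_pos: [0.4467, -0.3706, 0.0687]
tool_rot: [0.043, 0.999, 0.0, -0.0]
ft_force: [-0.5, 0.5, 0.1]
grip_width: 0.0852
clock: 13.82
eef_pos: [0.4475, -0.3715, 0.0705]
tool_rot: [0.043, 0.999, -0.001, 0.001]
ft_force: [-0.3, -0.4, 5.8]
grip_width: 0.0436
```

```bash
python3 -m jog '[[[0,0,0.01,0,0,0,255],[0,0,0.03,0,0,0,255],[0,0,0.05,0,0,0,255],[0,0,0.075,0,0,0,255],[0,0,0.1,0,0,0,255],[0,0,0.125,0,0,0,255],[0,0.01,0.145,0,0,0,255],[0.001,0.03,0.16,0,0,0,255],[0.002,0.06,0.16,0,0,0,255],[0.003,0.09,0.16,0,0,0,255]]]' && python3 -m jog '[[[0.002,0.03,0,0,0,0,255],[0.003,0.06,0,0,0,0,255],[0.004,0.09,0,0,0,0,255],[0.006,0.12,0,0,0,0,255],[0.007,0.15,0,0,0,0,255],[0.008,0.18,0,0,0,0,255],[0.01,0.21,0,0,0,0,255],[0.011,0.24,0,0,0,0,255],[0.012,0.265,0,0,0,0,255],[0.012,0.279,0,0,0,0,255]]]'; python3 -m jog '[[[0,0,0,0,0,0,255],[0,0,0,0,0,0,255],[0,0,0,0,0,0,255]]]';python3 -c "
from h import *
o=bot.get_obs();print(o['eef_pos'],o['tool_rot'],o['joint_pos'])"
```

```text
clock: 14.65
eef_pos: [0.4499, -0.2806, 0.2306]
tool_rot: [0.044, 0.999, -0.0, 0.001]
ft_force: [0.5, -0.3, -1.5]
grip_width: 0.0436
clock: 15.48
eef_pos: [0.4611, 0.0007, 0.2294]
tool_rot: [0.042, 0.999, 0.0, -0.001]
ft_force: [-0.0, -0.4, -1.6]
grip_width: 0.044
clock: 15.73
eef_pos: [0.4615, -0.0023, 0.2293]
tool_rot: [0.043, 0.999, -0.0, -0.0]
ft_force: [-0.6, -0.2, 0.0]
grip_width: 0.0439
[ 0.4615 -0.0023  0.2293] [ 0.0433  0.9991 -0.0003 -0.0003] [-0.0047  0.1699 -0.1106  1.2908 -0.0005  0.0819]
```

```bash
python3 -m jog '[[[0,0,-0.02,0,0,0,255],[0,0,-0.035,0,0,0,255],[0,0,-0.05,0,0,0,255],[0,0,-0.06,0,0,0,255],[0,0,-0.068,0,0,0,255],[0,0,-0.068,0,0,0,255],[0,0,-0.068,0,0,0,255]]]'
python3 - <<'E'
from fit import *
t=bot.camera("top");s=bot.camera("scene")
tiles([(t,212,195),(t,235,205),(s,222,170),(s,222,190)],"pics/c9.png")
E
```

```text
clock: 16.32
eef_pos: [0.4616, -0.0026, 0.1612]
tool_rot: [0.044, 0.999, -0.0, -0.0]
ft_force: [1.1, 0.0, -1.3]
grip_width: 0.0439
```

View pics/c9.png

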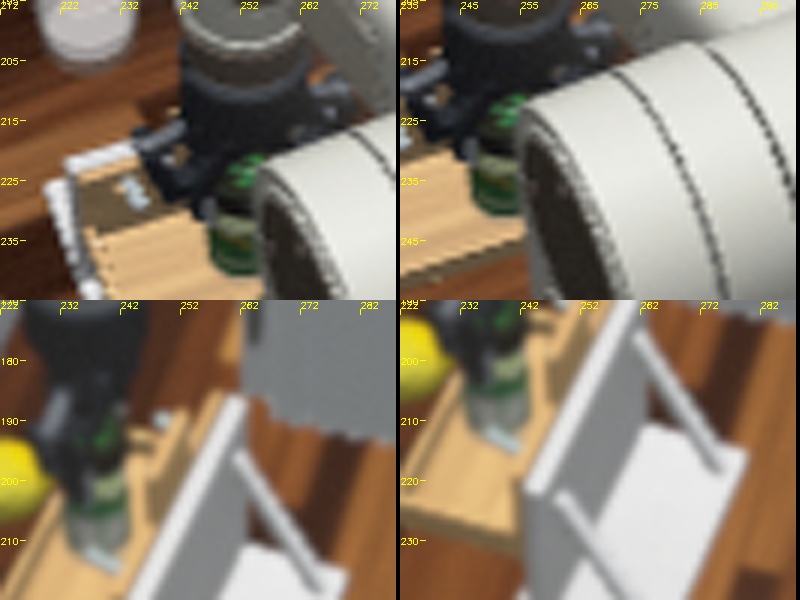

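The jar hangs upright over the middle of the tray: cap at top (251,224), body in the tray at scene (238,207). I lower it gently.

```bash
python3 -m jog '[[[0,0,-0.002,0,0,0,255],[0,0,-0.003,0,0,0,255],[0,0,-0.004,0,0,0,255],[0,0,-0.004,0,0,0,255],[0,0,-0.004,0,0,0,255]]]'; python3 -m jog '[[[0,0,-0.001,0,0,0,255],[0,0,-0.0015,0,0,0,255],[0,0,-0.0015,0,0,0,255],[0,0,-0.0015,0,0,0,255]]]'
```

```text
clock: 16.83
eef_pos: [0.4617, -0.0018, 0.1573]
tool_rot: [0.043, 0.999, 0.0, -0.0]
ft_force: [-0.1, 1.3, -0.5]
grip_width: 0.0438
clock: 17.17
eef_pos: [0.4617, -0.0018, 0.1558]
tool_rot: [0.043, 0.999, 0.0, -0.0]
ft_force: [-0.2, -0.5, -1.6]
grip_width: 0.0434
```

```bash
python3 -m jog '[[[0,0,-0.0005,0,0,0,255],[0,0,-0.001,0,0,0,255],[0,0,-0.001,0,0,0,255],[0,0,-0.001,0,0,0,255]]]'; python3 -m jog '[[[0,0,-0.0005,0,0,0,255],[0,0,-0.001,0,0,0,255],[0,0,-0.001,0,0,0,255],[0,0,-0.001,0,0,0,255]]]'
```

```text
clock: 17.5
eef_pos: [0.4619, -0.0019, 0.155]
tool_rot: [0.043, 0.999, 0.0, 0.0]
ft_force: [-1.0, 0.1, 0.4]
grip_width: 0.0434
clock: 17.83
eef_pos: [0.462, -0.0019, 0.1548]
tool_rot: [0.043, 0.999, 0.0, 0.001]
ft_force: [-2.0, 0.1, 6.8]
grip_width: 0.0435
```

```bash
python3 -m jog '[[[0,0,0.0008,0,0,0,255],[0,0,0.0008,0,0,0,255],[0,0,0.0008,0,0,0,120],[0,0,0.0008,0,0,0,110],[0,0,0.0008,0,0,0,100],[0,0,0.0008,0,0,0,90],[0,0,0.0008,0,0,0,80],[0,0,0.0008,0,0,0,76],[0,0,0.0008,0,0,0,76],[0,0,0.0008,0,0,0,76]]]'; python3 -m jog '[[[0,0,0.01,0,0,0,76],[0,0,0.03,0,0,0,76],[0,0,0.05,0,0,0,76],[0,0,0.075,0,0,0,76],[0,0,0.1,0,0,0,76],[0,0,0.125,0,0,0,76],[-0.02,-0.03,0.125,0,0,0,76],[-0.04,-0.06,0.125,0,0,0,76],[-0.06,-0.09,0.125,0,0,0,76],[-0.06,-0.12,0.125,0,0,0,76]]]'; python3 -m jog '[[[0,-0.04,0,0,0,0,0],[0,-0.08,0,0,0,0,0],[0,-0.12,0,0,0,0,0],[0,-0.16,0,0,0,0,0],[0,-0.16,0,0,0,0,0],[0,-0.16,0,0,0,0,0]]]'
python3 - <<'E'
from fit import *
t=bot.camera("top");s=bot.camera("scene")
cv2.imwrite("pics/tf.png",t)
A=lambda im,x,y:cv2.resize(im[y:y+150,x:x+200],(400,300),interpolation=cv2.INTER_CUBIC)
B=lambda im,x,y:cv2.resize(im[y:y+60,x:x+80],(400,300),interpolation=cv2.INTER_CUBIC)
cv2.imwrite("pics/c10.png",np.vstack([np.hstack([A(t,150,150),B(t,212,195)]),np.hstack([A(s,150,180),B(s,222,175)])]))
E
```

```text
clock: 18.67
eef_pos: [0.4618, -0.0019, 0.1546]
tool_rot: [0.043, 0.999, -0.0, -0.0]
ft_force: [-0.5, 0.6, -0.6]
grip_width: 0.06
clock: 19.5
eef_pos: [0.3986, -0.1223, 0.2801]
tool_rot: [0.043, 0.999, 0.0, -0.001]
ft_force: [0.5, 0.7, -0.5]
grip_width: 0.0602
clock: 20.0
eef_pos: [0.4012, -0.2836, 0.2789]
tool_rot: [0.045, 0.999, 0.0, -0.0]
ft_force: [0.1, 0.1, 0.1]
grip_width: 0.0854
```

View pics/c10.png

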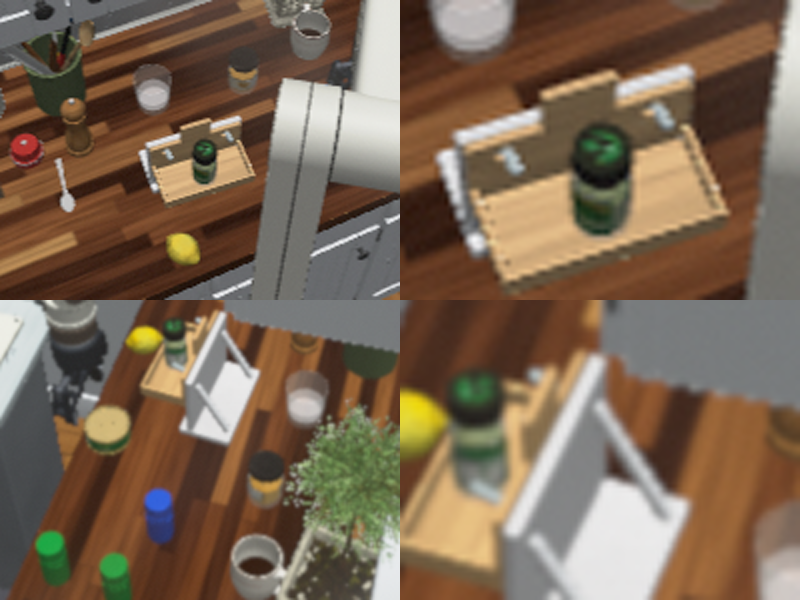

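The rack hangs flush on both pins with the jar upright in the tray. Everything else is in its place and the robot is clear, so I hand in.

```bash
python3 -c "
from workcell import bot
print(bot.job_done())"
```

```text
the job is handed in; nothing more can be done
None
```

The rack is hanging on both pins with its back plate against the board. The slim black-capped jar stands upright in its tray. I handed the job in at about 20 s of the 70 s allowed.

- **Rack:** I gripped it by the tab and slid it along the pin slope until it met the board. The contact force was about 8 N. The stopping point was about 1 mm short of the fitted board position, which is within calibration error. The rack's height matched the calculated hanging height.
- **Jar:** I lowered it until it touched the tray floor (about 7 N), eased off and opened the fingers.
- **Last pictures:** They show the rack flush on both pins, the jar upright, and the bystanders in view and the look-alikes apparently untouched. The gripper was clear of everything.

No check failed. Two were limited: the arm hid the jar from the top camera before pickup, so I located it from the scene camera alone. `job_done()` gives no verdict.

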